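# Roll the mill ball into its ring seat and press it home

### The job

Roll the loose steel mill ball along the lined tray, without picking it up or squeezing it, until it drops into the brass ring seat at the right-hand end. Then press the ball straight down with the fingers until the ring is fully down on its stop, keep pressing with about 10 N for a second, and let go. Be gentle: never push the ball harder than 16 N, and leave the timer, the specimen pot and the white cassette where they are.

Things in the scene. Friction and masses are not known exactly. Their poses are not given: they have to be found in the camera images.
- tray: Fixed grey moulded ball tray, 184 mm long (its x), 56 mm wide (its y). Origin: centre of the underside, on the brown card that covers the keyboard of the laptop, about 20 mm above the work surface. Its floor has a blue lining, 26 mm above the origin, flat; the rim round it is 5 mm thick and its top is 32 mm above the origin, so it stands 6 mm above the lining. Its +x points to the robot's right (roughly -y of the world), towards the end with the ring seat.
- pocket (a point): Centre of the 36 mm bore in the tray's lined floor, at the height of the lining, 50 mm from the tray's origin along the tray's +x. The brass ring seat (outside 34 mm, hole 24 mm, 8 mm high) lies in this bore. The ball drops into the ring's hole and rests on the ring's inner edge, its centre about 8 mm above the ring's top.
- seat (a joint): How far the brass ring has sunk, m: 0 = its top flush with the lining, 0.008 = fully down on its hard stop. Starts at 0 to 0.002. It has no spring: about 4 N from above on the ball slides it down and it stays where it is left.
- ball_center (a point): Centre of the loose polished steel ball, 30 mm diameter, 0.11 kg, lying on the lining. The lining makes it stop within a few mm when it is no longer pushed.
- timer: White standing timer, 32x66x67 mm, bystander. Origin: centre of the underside.
- specimen_pot_5: White specimen pot with lid, 49 mm across, 65 mm high, bystander to the right of the tray. Origin: centre of the underside.
- cassette_1: White tissue cassette, 29x41x6 mm, bystander. Origin: centre of the underside.

How it is judged:
On the way, in this order (a step that is already met when the one before it is completed fails the run):
1. the ball has dropped into the ring seat, within 3 mm of the bore's centre, and the ring is not yet pressed down (horizontal distance between ball_center and pocket below 0.003 m and z of ball_center in the frame of tray below 0.038 m and value of joint seat below 0.006 m), for 0.2 s.
2. the ring is fully down (over 7 mm) and the fingers keep pressing the ball with 7 to 14 N for half a second (value of joint seat above 0.007 m and horizontal distance between ball_center and pocket below 0.003 m and contact force between the fingers and ball between 7 and 14 N), for 0.5 s.
At the end, for the whole second after the job is handed in: The ring is sunk by more than 7 mm of its 8 mm; the ball lies still in it, within 3 mm of the bore's centre and with its centre less than 28.5 mm above the tray's underside (26 mm when fully home) (value of joint seat above 0.007 m and horizontal distance between ball_center and pocket below 0.003 m and z of ball_center in the frame of tray below 0.0285 m and linear speed of ball below 0.02 m/s); the robot touches nothing.
It fails at once if the ball is pushed, pressed or squeezed with more than 16 N (contact force between any of the fingers, the arm and ball above 16 N).
It fails at once if the ball is picked up (its centre more than 5 mm above where it lies on the lining) (z of ball_center in the frame of tray above 0.046 m).
It fails at once if the ball leaves the tray (z of ball_center in the frame of tray below 0.02 m).
It fails at once if the timer, the specimen pot or the white cassette is moved by more than 15 mm (distance of any of timer, specimen_pot_5, cassette_1 from where it was at the start of the episode above 0.015 m).
It also fails if it takes over 58 s, if anything falls off the work surface, if the arm or the gripper's body presses on something with over 40 N, if the wrist force passes 120 N, or if a joint passes its speed limit or range.

### The arm

A 6-joint arm with a two-finger parallel gripper is mounted at the origin on a cart in front of the work surface, level with it; the furniture and walls round the work are solid. World frame = base frame: x ahead of the robot, y to its left, z up, the work surface at z = 0. Lengths are in m, angles in rad, forces in N, time in s.
With the tool pointing down it reaches from about 0.275 to 0.85 m from the base axis. Payload 5.2 kg.
Tool frame: the origin (TCP) lies at the very end of the fingers, on their centre line; the grasp point (between the pads) lies 19 mm behind it; z points along the fingers, y is the line along which they close (so a half turn about z gives the same grasp; the last joint's range is limited). The gripper opens to 85 mm and grips with 20 to 120 N. Pads are 22 mm wide; open, the fingers measure 114 mm over their backs; the gripper's body (76 mm by 85 mm) begins 54 mm behind the grasp point. The pads swing forward as they close: fully open they stand 13 mm farther back than shut.
Start: joints at [-0.203, 0.259, 1.535, -0, 1.348, -0.203], TCP at [0.55, 0, 0.231] pointing down, gripper open.
Joint ranges: [-3.14, 3.14], [-0.91, 2.08], [0.19, 2.58], [-1.22, 4.36], [0.22, 2.71], [-3.12, 3.12]. Speed limits (rad/s): [2.57, 2.57, 3.14, 3.14, 3.14, 3.14].

### API

Orientations are given as a rotation vector (axis times angle).
In Python, from workcell import bot gives the robot as it stands.
- The arm moves only by the tool carry_out, never from a script. Its argument "plan" is a list that holds one entry, the list of rows, each a list of 7 numbers: the finger opening in m, from 0 to 0.0854, then the shift along the tool's x, y, z in m, then the turn, a rotation vector about the tool's x, y, z in units of 10 degrees (1.0 is 10 degrees). A call has 1 to 20 rows; each row shifts and turns the commanded pose from where the row before left it, along the tool's axes as they then stand; what a row does not reach is not made up. A row lasts 1/8 s, in which the tool goes at most 62.5 mm and 10.7 degrees, less where a joint would pass 70% of its speed; a pose out of reach is approached as far as the arm can. A call with a gripper value outside its range is refused whole. The fingers move at their own pace and stop on an object; "newtons" is the grip in N (left out, the last holds). Time passes only in rows, so rows that do not move let the fingers close. It gives the time, the measured TCP pose, the force, the opening and the grip force at its end, in the units of the state.
- bot.observe(): the state, without advancing time (a new reading comes with each control period).
- bot.get_image(name): name is "scene" or "top" or "wrist"; returns the picture (480x640x3 uint8, red, green, blue); there is no depth.
- bot.camera_model(name): a dict with "vfov" (degrees; the focal length in pixels is half the picture's height over the tangent of half this angle, whatever the lens; pixels are square), "cx", "cy" (the principal point, pixels), "world_from_camera" (4x4, takes a point from camera to world coordinates); the wrist camera has in their place "mount" (4x4, takes a point from camera to tool coordinates, whose origin is the TCP and whose axes are the flange's). Camera axes: x right, y up, looking along -z (the intrinsics and any distortion apply to the point x, -y, -z); pixel columns grow to the right and rows downward; lengths in m; the calibration is good to about 2 mm. A picture is of the moment at which its call begins: read the wrist's pose just before it. camera_model takes no time and is no camera call.
- bot.sign_off(): hands the job in; it is judged then, once.
The state is a dict: "t": time; "qpos": joint angles; "joint_velocities": joint speeds; "joint_efforts": joint torques, N m; "tool_pos": TCP position; "eef_rot": TCP orientation; "ft_force": force on the tool from outside, world axes, zero at the start; "ft_torque": the same for the moment, N m; "gripper_width": opening from 0.0 (shut) to 1.0 (fully open); "grip_force": force on a finger pad.
Only numpy, scipy, OpenCV 4.12 (cv2) and the standard library are available. Lean on these libraries where they do the work, as an engineer would, in place of code of your own. Each camera call takes 0.05 s, during which the arm holds its last target. There are 200 camera calls.

## Working session

There is one attempt and no reset: what is moved stays moved. The work goes in short steps, Python scripts to look and compute and a tool call to move; the robot and the scene stay as the last step left them, time stands still between calls to the robot, and variables do not carry over. Pictures are saved under pics/ and viewed, at most 10 in all, crops included, and the job is handed in when it is done.

Besides the shell and the picture viewer there is one more tool, called after "Call:" as name([rows], argument=value, ...), one row to a line, values as JSON. carry_out: Moves the arm, as the interface text tells. Its arguments: {"type":"object","properties":{"plan":{"type":"array"},"newtons":{"type":"number"}},"required":["plan"]}

```bash
mkdir -p pics; python3 - <<'E'
from workcell import bot
import cv2,numpy as np
np.set_printoptions(precision=4,suppress=True)
s=bot.observe();print(s)
for n in("scene","top","wrist"):
    im=bot.get_image(n);cv2.imwrite(f"pics/{n}0.png",im[:,:,::-1]);print(n,bot.camera_model(n))
E
```

```text
{'t': 0.0, 'qpos': array([-0.2028,  0.2593,  1.5361,  0.    ,  1.348 , -0.2028]), 'joint_velocities': array([ 0.0006,  0.0014,  0.0005, -0.0012,  0.0006, -0.0004]), 'joint_efforts': array([  0.0001, -44.6029, -29.0571,  -0.0001,   0.0119,  -0.    ]), 'tool_pos': array([0.5495, 0.0001, 0.2305]), 'eef_rot': array([-2.2204, -2.2204,  0.0015]), 'ft_force': array([ 0.447 , -0.4403, -0.2928]), 'ft_torque': array([-0.0053,  0.069 , -0.0197]), 'grip_force': 0.0, 'gripper_width': 0.9987566555997363}
scene {'vfov': 45.04542689842536, 'cx': 326.4112429767924, 'cy': 240.51259621473326, 'world_from_camera': array([[ 0.3712,  0.7024, -0.6073, -0.0645],
       [-0.9285,  0.2748, -0.2496, -0.4656],
       [-0.0084,  0.6565,  0.7542,  0.7092],
       [ 0.    ,  0.    ,  0.    ,  1.    ]])}
top {'vfov': 47.31779511867067, 'cx': 315.6914273459598, 'cy': 235.2095496237569, 'world_from_camera': array([[-0.0156,  0.9851, -0.1713,  0.278 ],
       [-0.9997, -0.0185, -0.0153, -0.2632],
       [-0.0182,  0.171 ,  0.9851,  0.9209],
       [ 0.    ,  0.    ,  0.    ,  1.    ]])}
wrist {'vfov': 63.256129097515434, 'cx': 327.47953158152103, 'cy': 237.71775619000104, 'mount': array([[ 0.0018,  0.9608,  0.2772,  0.0702],
       [ 1.    , -0.0017, -0.0006,  0.0003],
       [-0.0001,  0.2772, -0.9608, -0.1434],
       [ 0.    ,  0.    ,  0.    ,  1.    ]])}
```

View pics/top0.png

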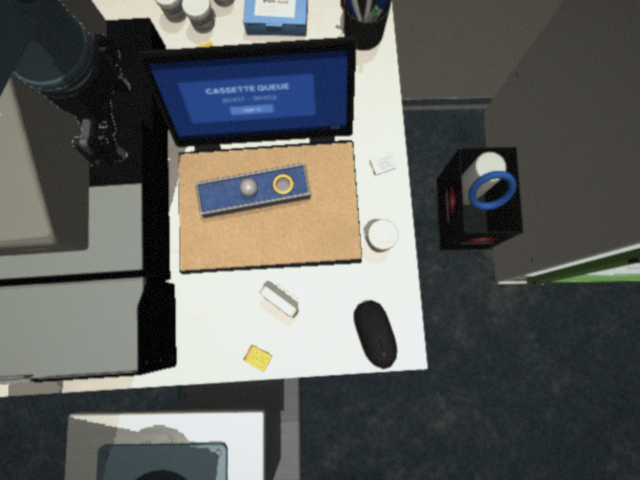

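View pics/wrist0.png

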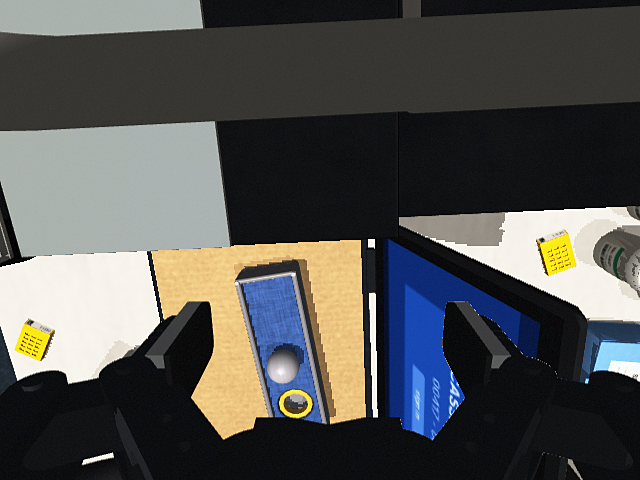

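The top view shows the tray with the ball near (248,187) and the ring near (283,184). In the wrist view the ball is at (284,365) and the ring at (296,404). The tray's +x is roughly image-down in the wrist view.

```bash
cat > h.py <<'E'
import cv2,numpy as np
from scipy.spatial.transform import Rotation as R
from workcell import bot
np.set_printoptions(precision=4,suppress=True)
def grab(n,save=None):
    s=bot.observe();m=bot.camera_model(n);im=bot.get_image(n)
    if save: cv2.imwrite(f"pics/{save}.png",im[:,:,::-1])
    return im,pose(m,s),m,s
def pose(m,s):
    if "mount" not in m: return m["world_from_camera"]
    T=np.eye(4);T[:3,:3]=R.from_rotvec(s["eef_rot"]).as_matrix();T[:3,3]=s["tool_pos"]
    return T@m["mount"]
def cast(uv,z,T,m):
    f=240/np.tan(np.radians(m["vfov"])/2)
    d=T[:3,:3]@np.array([(uv[0]-m["cx"])/f,-(uv[1]-m["cy"])/f,-1])
    return T[:3,3]+d*(z-T[2,3])/d[2]
def big(mask):
    c,_=cv2.findContours(mask.astype(np.uint8),cv2.RETR_EXTERNAL,cv2.CHAIN_APPROX_NONE)
    return max(c,key=cv2.contourArea)
def find(im,roi):
    x0,y0,x1,y1=roi;h=cv2.cvtColor(im[y0:y1,x0:x1],cv2.COLOR_RGB2HSV);o=np.array([x0,y0])
    H,S,V=[h[...,i].astype(int) for i in range(3)]
    return H,S,V,o
E
python3 - <<'E'
from h import *
for n,roi in(("top",(192,160,315,220)),("wrist",(230,268,335,425)),("scene",None)):
    im,T,m,s=grab(n,n+"1")
    if roi is None: continue
    H,S,V,o=find(im,roi)
    ring=big((H>20)&(H<35)&(S>150)&(V>120)); (c,r)=cv2.minEnclosingCircle(ring)
    e=cv2.fitEllipse(ring); print(n,"ring px",e[0]+o,e[1],"->",cast(e[0]+o,.0455,T,m))
    b=big((S<70)&(V>60)&(V<255)&(np.hypot(*(np.indices(S.shape)[::-1]+o[:,None,None]-np.array([(248,187) if n=="top" else (284,365)][0])[:,None,None]))<(13 if n=="top" else 22)))
    e=cv2.fitEllipse(b);print("ball px",e[0]+o,e[1],"->",cast(e[0]+o,.061,T,m))
    bl=big(cv2.morphologyEx(((H>100)&(H<130)&(S>80)).astype(np.uint8),cv2.MORPH_CLOSE,np.ones((9,9))))
    rc=cv2.boxPoints(cv2.minAreaRect(bl))+o
    for p in rc: print("lining",p,cast(p,.046,T,m))
E
```

```text
Traceback (most recent call last):
  File "h.py", line 19, in big
    return max(c,key=cv2.contourArea)
ValueError: max() iterable argument is empty
```

```bash
python3 - <<'E'
from h import *
C={"top":((283,184),(248,187),(192,160,315,220)),"wrist":((296,404),(284,365),(230,268,335,425))}
for n in("top","wrist","scene"):
    im,T,m,s=grab(n,n+"1")
    if n=="scene": continue
    rp,bp,roi=C[n];H,S,V,o=find(im,roi)
    D=lambda p:np.hypot(*(np.indices(S.shape)[::-1]+(o-p)[:,None,None]))
    print(n,"ringhue",im[rp[1]-9:rp[1]+10:2,rp[0]].tolist())
    ring=big((H>18)&(H<40)&(S>90)&(D(rp)<24 if n=="wrist" else D(rp)<14))
    e=cv2.fitEllipse(ring); print("ring px",e[0]+o,e[1],"->",cast(e[0]+o,.0455,T,m))
    b=big((S<80)&(V>50)&(D(bp)<(13 if n=="top" else 22)))
    e=cv2.fitEllipse(b);print("ball px",e[0]+o,e[1],"->",cast(e[0]+o,.061,T,m))
    bl=big(cv2.morphologyEx(((H>100)&(H<130)&(S>80)).astype(np.uint8),cv2.MORPH_CLOSE,np.ones((9,9))))
    for p in cv2.boxPoints(cv2.minAreaRect(bl))+o: print("lining",p,cast(p,.046,T,m))
E
```

```text
top ringhue [[221, 209, 114], [140, 134, 86], [132, 127, 122], [144, 142, 138], [163, 158, 154], [162, 158, 153], [163, 157, 155], [170, 163, 158], [219, 200, 132], [199, 196, 112]]
ring px [282.4946 183.5716] (19.215713500976562, 19.69764518737793) -> [ 0.5178 -0.1962  0.0455]
ball px [247.9141 185.8905] (17.923471450805664, 21.25800323486328) -> [ 0.5108 -0.1412  0.061 ]
lining [197.9913 185.2384] [ 0.5177 -0.0563  0.046 ]
lining [301.6577 166.142 ] [ 0.5468 -0.2282  0.046 ]
lining [306.3228 191.4668] [ 0.5034 -0.2354  0.046 ]
lining [202.6564 210.5633] [ 0.4746 -0.0649  0.046 ]
wrist ringhue [[167, 164, 174], [174, 169, 173], [172, 170, 174], [182, 180, 182], [44, 45, 45], [55, 53, 55], [60, 60, 63], [73, 54, 21], [87, 64, 21], [162, 133, 37]]
ring px [294.8693 402.8398] (27.82091522216797, 32.420440673828125) -> [ 0.5178 -0.1965  0.0455]
ball px [282.2309 365.8065] (31.28125762939453, 33.536956787109375) -> [ 0.5085 -0.1434  0.061 ]
lining [241.4621 280.2898] [ 0.4723 -0.0646  0.046 ]
lining [319.7672 272.9132] [ 0.5432 -0.0574  0.046 ]
lining [334. 424.] [ 0.5571 -0.2215  0.046 ]
lining [255.6949 431.3766] [ 0.477  -0.2308  0.046 ]
```

View pics/scene1.png

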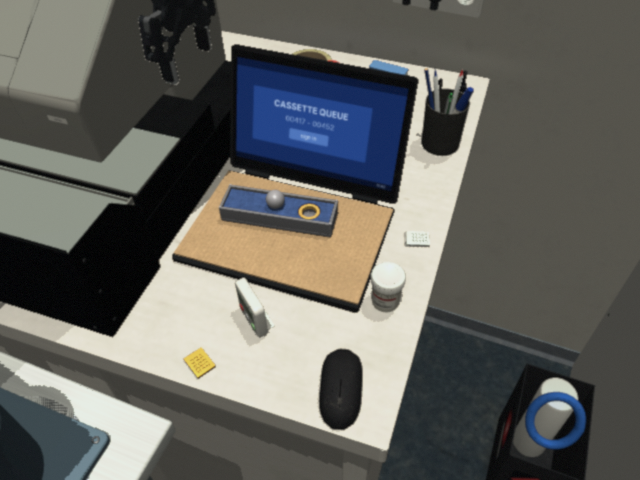

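Scene view: the tray lies clear on the card, ball at (275,200) and ring at (309,211). The timer, pot and cassette are all well away from it. The top and wrist views agree: ring at (0.518,-0.196), ball at (0.510,-0.142) and tray heading about 9.6° off -y. I'll go above a point behind the ball, with the fingers almost shut to form a V.

Call:
carry_out([
  [[0.012,-0.026,-0.012,0.02,0,0,0],[0.012,-0.026,-0.012,0.03,0,0,0],[0.012,-0.026,-0.012,0.03,0,0,0],[0.012,-0.025,-0.0105,0.03,0,0,0],[0.012,0,0,0,0,0,-0.96],[0.012,0,0,0,0,0,0],[0.012,0,0,0,0,0,0]],
], newtons=20)

```text
t: 1.23
tool_pos: [0.504, -0.1029, 0.1218]
eef_rot: [2.03, 2.396, 0.001]
ft_force: [-0.0, -0.3, 0.0]
gripper_width: 0.137
grip_force: 0.0
```

```bash
python3 - <<'E'
from h import *
im,T,m,s=grab("wrist","wrist2");print(s["tool_pos"],s["eef_rot"],s["gripper_width"],s["ft_force"])
ring=np.array([.518,-.1964]);d=np.array([.167,-.986]);l=np.array([.986,.167])
v=s["tool_pos"][:2]-ring;print("tcp along,lat",v@d,v@l); print(R.from_rotvec(s["eef_rot"]).as_matrix())
# project helper: expected pixels
f=240/np.tan(np.radians(m["vfov"])/2)
for p in([.518,-.1964,.0455],[.5095,-.1425,.061],list(s["tool_pos"])):
    c=np.linalg.inv(T)@np.r_[p,1];print(m["cx"]-f*c[0]/c[2],m["cy"]+f*c[1]/c[2])
E
```

```text
[ 0.504  -0.1029  0.1218] [2.0304 2.396  0.0006] 0.13708071085085952 [-0.0378 -0.2983  0.0016]
tcp along,lat -0.09449943966129919 0.0017889414800839945
[[-0.1641  0.9864  0.001 ]
 [ 0.9864  0.1641 -0.0004]
 [-0.0005  0.0009 -1.    ]]
324.1559315476981 385.3637746152367
324.7060631008687 322.23355747040245
326.4235202795484 306.3276686557732
```

View pics/wrist2.png

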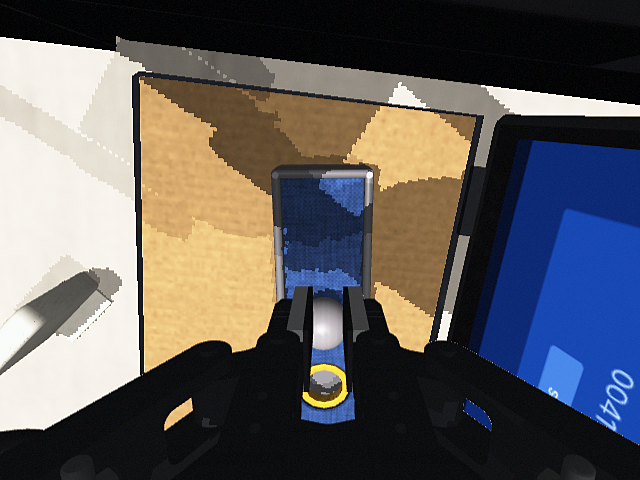

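The wrist view shows the ball at (325,322), between the fingers in the image and ahead of them. The ring is at (325,385) and the tray is upright in the picture, so the alignment is good. Now I'll lower the fingers and push slowly.

Call:
carry_out([
  [[0.012,0,-0.0015,0.025,0,0,0],[0.012,0,0,0.025,0,0,0],[0.012,0,0,0.0148,0,0,0],[0.012,0,0,0,0,0,0],[0.012,0,0,0,0,0,0]],
])

```text
t: 1.9
tool_pos: [0.5027, -0.1034, 0.0573]
eef_rot: [2.027, 2.398, 0.001]
ft_force: [0.2, -0.4, -0.0]
gripper_width: 0.139
grip_force: 0.0
```

Call:
carry_out([
  [[0.012,-0.003,0,0,0,0,0],[0.012,-0.003,0,0,0,0,0],[0.012,-0.003,0,0,0,0,0],[0.012,-0.003,0,0,0,0,0],[0.012,-0.003,0,0,0,0,0],[0.012,-0.003,0,0,0,0,0],[0.012,-0.003,0,0,0,0,0],[0.012,-0.003,0,0,0,0,0],[0.012,-0.003,0,0,0,0,0],[0.012,-0.003,0,0,0,0,0],[0.012,-0.003,0,0,0,0,0],[0.012,0,0,0,0,0,0]],
])

```text
t: 3.4
tool_pos: [0.5076, -0.1361, 0.0565]
eef_rot: [2.028, 2.399, -0.0]
ft_force: [-0.8, -0.4, -0.2]
gripper_width: 0.145
grip_force: 0.0
```

```bash
python3 - <<'E'
from h import *
im,T,m,s=grab("wrist");top=grab("top")[0];sc=grab("scene")[0]
ring=np.array([.518,-.1964]);d=np.array([.167,-.986]);l=np.array([.986,.167])
v=s["tool_pos"][:2]-ring;print("tcp along,lat",v@d,v@l,s["tool_pos"],s["ft_force"],s["gripper_width"])
a=im[200:440,220:440];b=cv2.resize(top[130:230,180:330],None,fx=2.4,fy=2.4);c=cv2.resize(sc[170:250,200:350],None,fx=2.4,fy=2.4)
o=np.zeros((440,600,3),np.uint8);o[:240,:220]=a;o[:240,230:590]=b;o[245:437,:360]=c;cv2.imwrite("pics/c3.png",o[:,:,::-1])
E
```

```text
tcp along,lat -0.06123149132211267 -0.0001860977460440809 [ 0.5076 -0.1361  0.0565] [-0.7804 -0.3724 -0.1582] 0.14454616031458953
```

View pics/c3.png

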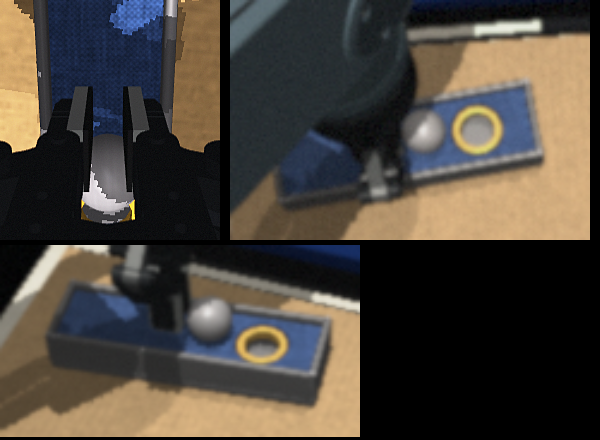

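The combined view shows the ball just ahead of the fingers and in line with the ring, about 35 mm short of it. I'll push another 27 mm.

Call:
carry_out([
  [[0.012,-0.003,0,0,0,0,0],[0.012,-0.003,0,0,0,0,0],[0.012,-0.003,0,0,0,0,0],[0.012,-0.003,0,0,0,0,0],[0.012,-0.003,0,0,0,0,0],[0.012,-0.003,0,0,0,0,0],[0.012,-0.003,0,0,0,0,0],[0.012,-0.003,0,0,0,0,0],[0.012,-0.003,0,0,0,0,0],[0.012,0,0,0,0,0,0],[0.012,0,0,0,0,0,0]],
])

```text
t: 4.92
tool_pos: [0.512, -0.1623, 0.0565]
eef_rot: [-2.028, -2.399, -0.0]
ft_force: [0.2, -0.3, 0.2]
gripper_width: 0.14
grip_force: 0.0
```

```bash
python3 - <<'E'
from h import *
s=bot.observe();top=grab("top")[0];sc=grab("scene")[0]
ring=np.array([.518,-.1964]);d=np.array([.167,-.986]);l=np.array([.986,.167])
v=s["tool_pos"][:2]-ring;print("tcp along,lat",v@d,v@l,s["tool_pos"],s["ft_force"])
b=cv2.resize(top[150:210,240:320],None,fx=4,fy=4);c=cv2.resize(sc[175:245,250:345],None,fx=4,fy=4)
o=np.zeros((300,800,3),np.uint8);o[:240,:320]=b;o[:280,330:710]=c;cv2.imwrite("pics/c4.png",o[:,:,::-1])
E
```

```text
tcp along,lat -0.03458173271026746 -0.00024071991905122604 [ 0.512  -0.1623  0.0565] [ 0.2002 -0.341   0.2019]
```

View pics/c4.png

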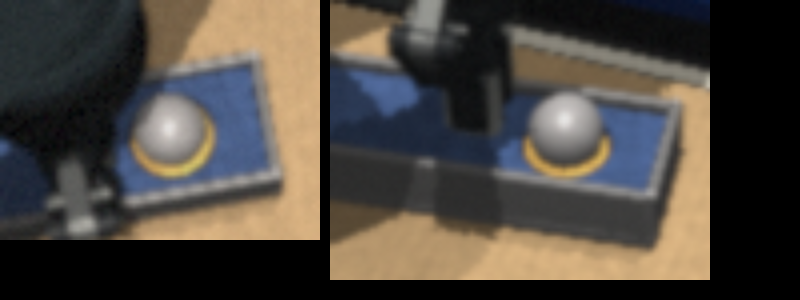

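The ball now sits inside the yellow ring in both the top and scene views. I'll back off, rise, shut the fingers and move over the ball, measuring its position as I go.

Call:
carry_out([
  [[0.012,0.005,0,0,0,0,0],[0.012,0.008,0,0,0,0,0],[0.012,0,0,-0.02,0,0,0],[0.0,0,0,-0.02,0,0,0],[0.0,0,0,0,0,0,0],[0.0,0,0,0,0,0,0],[0.0,0,0,0,0,0,0]],
])

```text
t: 5.9
tool_pos: [0.5092, -0.1491, 0.0955]
eef_rot: [-2.027, -2.398, 0.001]
ft_force: [-0.1, -0.0, -0.1]
gripper_width: 0.003
grip_force: 0.0
```

```bash
python3 - <<'E'
from h import *
s=bot.observe();ring=np.array([.518,-.1964]);d=np.array([.167,-.986]);l=np.array([.986,.167])
v=s["tool_pos"][:2]-ring;print("tcp along,lat",v@d,v@l,s["tool_pos"],s["ft_force"],s["gripper_width"])
for n,roi in(("top",(265,165,302,203)),("scene",(290,185,332,228))):
    im,T,m,_=grab(n);H,S,V,o=find(im,roi)
    c=cv2.HoughCircles(cv2.GaussianBlur(cv2.resize(cv2.cvtColor(im[roi[1]:roi[3],roi[0]:roi[2]],cv2.COLOR_RGB2GRAY),None,fx=4,fy=4,interpolation=cv2.INTER_CUBIC),(5,5),0),cv2.HOUGH_GRADIENT,1,200,param1=100,param2=12,minRadius=28,maxRadius=48)
    b=big((S<60)&(V>50));e=cv2.minEnclosingCircle(b)
    for nm,p,r in(("hough",c[0,0,:2]/4,c[0,0,2]/4),("mask",e[0],e[1])):
        for z in(.053,.061):
            w=cast(np.array(p)+o,z,T,m);q=w[:2]-ring;print(n,nm,np.array(p)+o,r,z,w,q@d,q@l)
im=grab("wrist")[0];cv2.imwrite("pics/w5.png",im[:,:,::-1])
E
```

```text
tcp along,lat -0.04806132682736227 -0.0007714434598915202 [ 0.5092 -0.1491  0.0955] [-0.054  -0.0445 -0.1333] 0.00311163191756961
top hough [282.875 183.125] 10.725 0.053 [ 0.5164 -0.1974  0.053 ] 0.000732141785427615 -0.00170339718069164
top hough [282.875 183.125] 10.725 0.061 [ 0.5142 -0.198   0.061 ] 0.0009634491292538276 -0.003972259206790812
top mask [282.5 183.5] 11.068072319030762 0.053 [ 0.5158 -0.1968  0.053 ] 1.9200148157069413e-05 -0.0022123698740986854
top mask [282.5 183.5] 11.068072319030762 0.061 [ 0.5136 -0.1974  0.061 ] 0.00025707946598220915 -0.004476540134234995
scene hough [308.625 207.625] 9.35 0.053 [ 0.5176 -0.1967  0.053 ] 0.00022365285221406588 -0.0004820327738822693
scene hough [308.625 207.625] 9.35 0.061 [ 0.5105 -0.2     0.061 ] 0.0022716148889138092 -0.008027508356101682
scene mask [310.5 197.5] 20.988191604614258 0.053 [ 0.5396 -0.1907  0.053 ] -0.0020607031902062337 0.022229589444457402
scene mask [310.5 197.5] 20.988191604614258 0.061 [ 0.5322 -0.194   0.061 ] 1.511047193730689e-05 0.014407206242103341
```

View pics/w5.png

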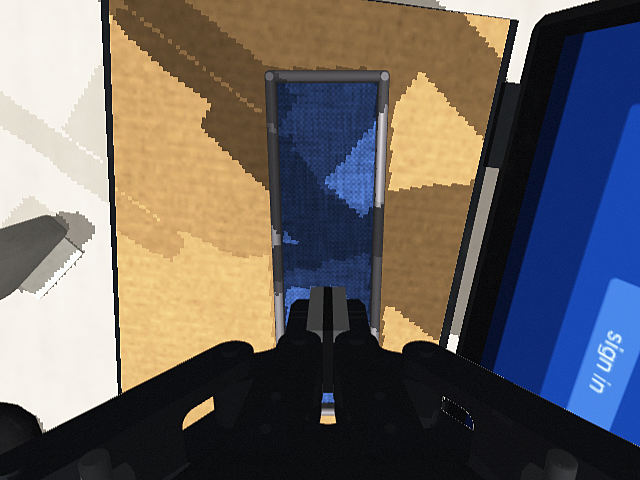

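The wrist view shows the fingers shut and centred on the tray (col 327). The ball measures as seated, within about 1 mm of the bore centre. I'll move over it and lower to just above its top, expected at z≈0.069.

Call:
carry_out([
  [[0.0,-0.016,0,0,0,0,0],[0.0,-0.016,0,0,0,0,0],[0.0,-0.016,0,0,0,0,0],[0.0,0,0,0.01,0,0,0],[0.0,0,0,0.01,0,0,0],[0.0,0,0,0,0,0,0],[0.0,0,0,0,0,0,0],[0.0,0,0,0,0,0,0]],
])

```text
t: 7.05
tool_pos: [0.5181, -0.1967, 0.0768]
eef_rot: [2.027, 2.4, 0.0]
ft_force: [-1.5, -0.0, -0.3]
gripper_width: -0.0
grip_force: 0.0
```

Call:
carry_out([
  [[0.0,0,0,0.001,0,0,0],[0.0,0,0,0.001,0,0,0],[0.0,0,0,0.001,0,0,0],[0.0,0,0,0.001,0,0,0],[0.0,0,0,0,0,0,0]],
])

```text
t: 7.68
tool_pos: [0.5178, -0.1969, 0.0724]
eef_rot: [-2.028, -2.399, 0.0]
ft_force: [-0.5, -0.4, -0.2]
gripper_width: 0.001
grip_force: 0.0
```

Call:
carry_out([
  [[0.0,0,0,0.001,0,0,0],[0.0,0,0,0.001,0,0,0],[0.0,0,0,0.001,0,0,0],[0.0,0,0,0,0,0,0]],
])

```text
t: 8.18
tool_pos: [0.5178, -0.1969, 0.0694]
eef_rot: [-2.028, -2.399, 0.0]
ft_force: [-0.0, -0.4, -1.1]
gripper_width: 0.003
grip_force: 0.0
```

Call:
carry_out([
  [[0.0,0,0,0.0005,0,0,0],[0.0,0,0,0.0005,0,0,0],[0.0,0,0,0.0005,0,0,0],[0.0,0,0,0.0005,0,0,0],[0.0,0,0,0,0,0,0]],
])

```text
t: 8.8
tool_pos: [0.518, -0.197, 0.0677]
eef_rot: [2.027, 2.399, 0.0]
ft_force: [0.7, -0.0, 3.8]
gripper_width: 0.0
grip_force: 1.7
```

Contact reads 3.8 N, so the ring is starting to slide. I'll continue in small steps.

Call:
carry_out([
  [[0.0,0,0,0.0005,0,0,0],[0.0,0,0,0.0005,0,0,0],[0.0,0,0,0.0005,0,0,0],[0.0,0,0,0.0005,0,0,0],[0.0,0,0,0.0005,0,0,0],[0.0,0,0,0.0005,0,0,0],[0.0,0,0,0,0,0,0]],
])

```text
t: 9.68
tool_pos: [0.5179, -0.1969, 0.0645]
eef_rot: [-2.028, -2.4, 0.0]
ft_force: [0.3, 0.7, 3.0]
gripper_width: 0.002
grip_force: 1.5
```

Call:
carry_out([
  [[0.0,0,0,0.0005,0,0,0],[0.0,0,0,0.0005,0,0,0],[0.0,0,0,0,0,0,0]],
])

```text
t: 10.05
tool_pos: [0.5179, -0.1969, 0.0635]
eef_rot: [-2.028, -2.4, 0.0]
ft_force: [-0.3, -0.1, 3.1]
gripper_width: 0.001
grip_force: 1.5
```

Call:
carry_out([
  [[0.0,0,0,0.0003,0,0,0],[0.0,0,0,0.0003,0,0,0],[0.0,0,0,0,0,0,0]],
])

```text
t: 10.42
tool_pos: [0.5179, -0.1969, 0.0629]
eef_rot: [-2.028, -2.4, 0.0]
ft_force: [0.5, -0.0, 3.0]
gripper_width: 0.002
grip_force: 1.6
```

Call:
carry_out([
  [[0.0,0,0,0.0002,0,0,0],[0.0,0,0,0.0002,0,0,0],[0.0,0,0,0,0,0,0]],
])

```text
t: 10.8
tool_pos: [0.5179, -0.1969, 0.0625]
eef_rot: [-2.028, -2.399, -0.0]
ft_force: [0.4, -0.3, 3.3]
gripper_width: -0.0
grip_force: 1.6
```

Call:
carry_out([
  [[0.0,0,0,0.0002,0,0,0],[0.0,0,0,0,0,0,0]],
])

```text
t: 11.05
tool_pos: [0.5179, -0.1969, 0.0623]
eef_rot: [2.028, 2.4, -0.0]
ft_force: [-0.6, -0.3, 4.1]
gripper_width: 0.001
grip_force: 1.6
```

Call:
carry_out([
  [[0.0,0,0,0.0002,0,0,0],[0.0,0,0,0.0002,0,0,0],[0.0,0,0,0,0,0,0]],
])

```text
t: 11.42
tool_pos: [0.5179, -0.1969, 0.0619]
eef_rot: [-2.028, -2.4, 0.0]
ft_force: [0.0, -0.9, 2.9]
gripper_width: -0.004
grip_force: 1.6
```

Call:
carry_out([
  [[0.0,0,0,0.0002,0,0,0],[0.0,0,0,0,0,0,0]],
])

```text
t: 11.68
tool_pos: [0.5179, -0.1969, 0.0617]
eef_rot: [-2.028, -2.4, -0.0]
ft_force: [0.2, -0.1, 4.0]
gripper_width: 0.0
grip_force: 1.7
```

Call:
carry_out([
  [[0.0,0,0,0.0002,0,0,0],[0.0,0,0,0,0,0,0]],
])

```text
t: 11.92
tool_pos: [0.5179, -0.1969, 0.0616]
eef_rot: [2.028, 2.4, -0.0]
ft_force: [-0.7, -0.2, 4.6]
gripper_width: -0.001
grip_force: 2.2
```

Call:
carry_out([
  [[0.0,0,0,0.0002,0,0,0],[0.0,0,0,0,0,0,0]],
])

```text
t: 12.18
tool_pos: [0.5179, -0.1969, 0.0615]
eef_rot: [2.028, 2.399, 0.0]
ft_force: [-0.9, -0.3, 5.4]
gripper_width: 0.0
grip_force: 2.7
```

The force is rising, so the ring has reached its stop. I'll build it up to about 10 N.

Call:
carry_out([
  [[0.0,0,0,0.0002,0,0,0],[0.0,0,0,0.0002,0,0,0],[0.0,0,0,0,0,0,0]],
])

```text
t: 12.55
tool_pos: [0.518, -0.197, 0.0614]
eef_rot: [2.027, 2.399, 0.0]
ft_force: [-1.6, 0.5, 7.4]
gripper_width: -0.001
grip_force: 3.7
```

Call:
carry_out([
  [[0.0,0,0,0.0002,0,0,0],[0.0,0,0,0,0,0,0]],
])

```text
t: 12.8
tool_pos: [0.518, -0.197, 0.0613]
eef_rot: [2.027, 2.399, 0.0]
ft_force: [-0.6, 1.1, 8.2]
gripper_width: 0.001
grip_force: 4.2
```

Call:
carry_out([
  [[0.0,0,0,0.0002,0,0,0],[0.0,0,0,0.0002,0,0,0],[0.0,0,0,0,0,0,0],[0.0,0,0,0,0,0,0],[0.0,0,0,0,0,0,0]],
])

```text
t: 13.42
tool_pos: [0.5181, -0.1971, 0.0612]
eef_rot: [2.027, 2.399, 0.0]
ft_force: [-1.8, 1.0, 9.9]
gripper_width: -0.0
grip_force: 5.1
```

Call:
carry_out([
  [[0.0,0,0,0,0,0,0],[0.0,0,0,0,0,0,0],[0.0,0,0,0,0,0,0],[0.0,0,0,0,0,0,0],[0.0,0,0,0,0,0,0],[0.0,0,0,0,0,0,0],[0.0,0,0,0,0,0,0],[0.0,0,0,0,0,0,0]],
])

```text
t: 14.42
tool_pos: [0.5181, -0.1971, 0.0612]
eef_rot: [2.027, 2.399, -0.0]
ft_force: [-1.9, 0.3, 10.6]
gripper_width: -0.0
grip_force: 5.1
```

It held about 10 N for over a second. Now I'll rise straight up and check.

Call:
carry_out([
  [[0.0,0,0,-0.001,0,0,0],[0.0,0,0,-0.003,0,0,0],[0.0,0,0,-0.01,0,0,0],[0.0,0,0,-0.03,0,0,0],[0.0,0,0,-0.04,0,0,0],[0.0,0.04,0,-0.03,0,0,0],[0.0,0.04,0,0,0,0,0],[0.0,0,0,0,0,0,0],[0.0,0,0,0,0,0,0]],
])

```text
t: 15.55
tool_pos: [0.5047, -0.1182, 0.1745]
eef_rot: [2.027, 2.4, -0.0]
ft_force: [1.0, -0.3, -0.1]
gripper_width: -0.001
grip_force: 0.0
```

```bash
python3 - <<'E'
from h import *
s=bot.observe();print(s["t"],s["tool_pos"],s["ft_force"])
top=grab("top")[0];sc=grab("scene")[0]
b=cv2.resize(top[150:210,240:320],None,fx=4,fy=4);c=cv2.resize(sc[175:245,250:345],None,fx=4,fy=4)
o=np.zeros((300,800,3),np.uint8);o[:240,:320]=b;o[:280,330:710]=c;cv2.imwrite("pics/c6.png",o[:,:,::-1])
E
```

```text
15.55 [ 0.5047 -0.1182  0.1745] [ 1.0204 -0.2896 -0.073 ]
```

View pics/c6.png

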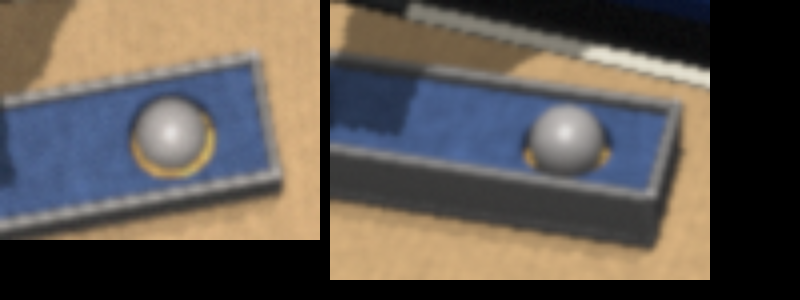

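Both views show the ball sunk deep in the bore with the ring below the lining, and the robot is clear of everything.

```bash
python3 -c "
from workcell import bot
print(bot.sign_off())"
```

```text
the job is handed in; nothing more can be done
None
```

The job is handed in, though no verdict came back: the ball rolled into the ring seat, was pressed to the stop, held at about 10 N for over a second and released, with the arm clear at 15.6 s.

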